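# Hold the hidden bolt head behind the bracket

## Robot

A 6-joint arm with a two-finger parallel gripper is mounted at the origin on the work surface; the furniture and walls round the work are solid. World frame = base frame: x ahead of the robot, y to its left, z up, the work surface at z = 0. Lengths are in m, angles in rad, forces in N, time in s.
With the tool pointing down it reaches from about 0.35 to 0.725 m from the base axis. Payload 4.3 kg.
Tool frame: the origin (TCP) lies on the mounting face of the last link; the fingertips stand 173 mm ahead of it and the grasp point (between the pads) lies 155 mm ahead of it (robot.hold_point_z is the z of the grasp point in the tool frame, in m); z points along the fingers, y is the direction in which the jaws open and shut (so a half turn about z gives the same grasp; the last joint's range is limited). The gripper opens to 85 mm and grips with 20 to 120 N. Pads are 22 mm wide; open, the fingers measure 114 mm over their backs; the gripper's body (76 mm by 85 mm) begins 54 mm behind the grasp point. The pads swing forward as they close: fully open they stand 13 mm farther back than shut.
Start: joints at [-1.387, 0.377, 0.081, 1.274, 0, 1.46], TCP at [0.167, -0.55, 0.405] pointing down, gripper open.
Joint ranges: [-2.72, 2.72], [-0.84, 1.66], [-1.02, 1.22], [-1.77, 2.12], [-1.37, 1.28], [-3.14, 3.14]. Speed limits (rad/s): [2.57, 2.57, 3.14, 3.14, 3.14, 3.14].

## Interface

Orientations are given as a unit quaternion [x, y, z, w].
In Python, from rig import robot gives the robot as it stands.
- The arm moves only by the tool jog_arm, never from a script. Its argument "plan" is a list that holds one entry, the list of rows, each a list of 5 numbers: the shift along the world's x, y, z in m, then the turn about the world's z in degrees, then the closure, from -1 (fully open) to 1 (shut). A call has exactly 8 rows; each row shifts and turns the commanded pose from where the row before left it; what a row does not reach is not made up. A row lasts 1/8 s, in which the tool goes at most 62.5 mm and 10.7 degrees, less where a joint would pass 70% of its speed; a pose out of reach is approached as far as the arm can. A call is refused whole if a number of a shift passes 0.0625 or a number of a turn 10.7, either way. A call with a gripper value outside its range is refused whole. The fingers move at their own pace and stop on an object; the grip force is fixed at half the most. Time passes only in rows, so rows that do not move let the fingers close, or fill a call up. It gives the time, the measured TCP pose, the force and the opening at its end, in the units of the state.
- robot.sense(): the state, without advancing time (a new reading comes with each control period).
- robot.grab_frame(name): name is "side" or "top" or "wrist"; returns a dict with "frame" (480x640x3 uint8, red, green, blue), "range_z" (480x640 float32, m along the optical axis (not along the pixel's ray), 0 where there is no reading), "K" (3x3 intrinsics, pixels), "xyz" and "attitude" of the camera in the world. Camera axes: x right, y down, z forward; pixel columns grow to the right and rows downward; lengths in m; the calibration is good to about 2 mm. A picture is of the moment at which its call begins.
- robot.hand_in(): hands the job in, once; it reports no verdict.
The state is a dict: "clock": time; "qpos": joint angles; "joint_vel": joint speeds; "joint_efforts": joint torques, N m; "ee_pos": TCP position; "ee_rot": TCP orientation; "contact_force": force on the tool from outside, world axes, zero at the start; "wrist_torque": the same for the moment, N m; "grip_width": opening from 0.0 (shut) to 1.0 (fully open).
Only numpy, scipy, OpenCV 4.12 (cv2) and the standard library are available. Lean on these libraries where they do the work, as an engineer would, in place of code of your own. Each camera call takes 0.05 s, during which the arm holds its last target. There are 200 camera calls.

## Task

Press the green lid of the switch box fully shut until it snaps over its catch, which clears the gap behind the blue bracket. Then reach down into that gap, grip the hidden flat brass bolt head between the fingertips so that it stands upright again instead of being turned by the weight of the spanner on its nut, and finish while still holding it there. Leave the lid shut and leave the other things on the bench alone.

Things in the scene. Friction and masses are not known exactly. Their poses are not given: they have to be found in the camera images.
- control_box: Grey switch box and blue bracket on a dark base plate with four 11 mm rubber feet, fixed to the bench. Origin under the base plate, 11 mm above the bench, straight below the bolt head; x points level from the bracket to the box (roughly away from the robot), y along bracket and hinge, z up. In this frame (mm): box x 25 to 115, y -55 to 55, top z 80; base plate x -53 to 127, y -63 to 63, top z 6.
- lid_hinge (a point): Middle of the lid's hinge line, at x 29, y 0, z 84 mm of the switch box frame; fixed; axes as the switch box. Beyond and to the left of the box a plug in a wall socket juts out about 0.23 m above the bench, roughly 0.1 m or more from the shut lid: keep the wrist clear of it.
- lid_press (a point): Point on the outer face of the green lid, 75 mm from the hinge line, mid-way in y: the place to push. Lid 114 mm wide (y), 3 mm thick; plate reaches 91 mm and latch tongue 98 mm from the hinge line; outer face 3 mm outside the hinge line. Lid axes: x from the hinge to the free edge, z out of the outer face.
- lid (a joint): Lid angle in rad: 0 shut (level), 1.57 upright, 1.95 fully open, leaning over the gap towards the robot. A stiff hinge (0.1 N m): it stays where it is left. Its latch tongue meets a sprung ball at about 0.12 and is past it at about 0.05; that takes up to about 10 N near the free edge. Then it stays shut.
- bolt_head: Flat brass bolt head (hammer head) in the gap behind the bracket: 12 mm along the bolt (box x), 10 mm thick (y) and 34 mm tall (z) when it stands upright. Origin at its centre, 73 mm above the bench.
- head_center (a point): Centre of the brass bolt head, on the bolt axis, 73 mm above the bench; axes as the switch box when the head is upright.
- bolt (a joint): Turn of bolt, head and spanner in rad about box x: 0 head upright (10 mm faces square to box y), spanner level. The spanner's weight turns it to its stop at 0.2 whenever nothing holds it (top of the head leaning to -y). It turns easily (0.1 to 0.2 N m): upright fingers closing along box y on the faces square it by themselves.
- measure: Yellow tape measure, 67 x 84 x 29 mm, on the bench; bystander. Origin under its centre.
- pliers: Pliers with red grips, 94 x 190 x 13 mm, on the bench; bystander. Origin under the centre.
- bearing: Ball bearing, 52 mm across, 15 mm high, on the bench; bystander. Origin under its centre.
- gap (a point): Mouth of the gap, straight above the bolt head, 101 mm above the bench; axes as the switch box. Blue bracket plate: box x -31 to -25, y -45 to 45, top z 90 mm. The gap behind it runs x -25 to 25 and is open at both ends in y. In front of the bracket a 214 mm spanner sits on the nut and reaches 200 mm towards -y, at x -45 to -34, below z 80 (box frame).

How it is judged:
By the outcome, as a careful person would: the job done as asked, in the order asked, and still so for the second after the job is handed in, while the arm keeps its last pose, push and grip.
It also fails if it takes over 42 s, if anything falls off the work surface, if the arm or the gripper's body presses on something with over 40 N, if the wrist force passes 120 N, or if a joint passes its speed limit or range.

## Working session

There is one attempt and no reset: what is moved stays moved. The work goes in short steps, Python scripts to look and compute and a tool call to move; the robot and the scene stay as the last step left them, time stands still between calls to the robot, and variables do not carry over. Pictures are saved under pics/ and viewed, about 8 in all and at most 12, crops included, and the job is handed in when it is done.

Besides the shell and the picture viewer there is one more tool, called by a JSON object that holds its "api" and its "payload", one argument or row to a line. jog_arm: Moves the arm, as the interface text tells. Its arguments: {"type":"object","properties":{"plan":{"type":"array","items":{"type":"array","items":{"type":"array","items":{"type":"number"}}}}},"required":["plan"]}

```bash
mkdir -p pics
cat > h.py <<'E'
from rig import robot
import numpy as np,cv2
from scipy.spatial.transform import Rotation as R
def grab(n):
    f=robot.grab_frame(n); np.savez('pics/%s.npz'%n,**f); return f
def pts(f):
    K=np.array(f['K']);z=f['range_z'];v,u=np.mgrid[:480,:640]
    c=np.stack([(u-K[0,2])/K[0,0]*z,(v-K[1,2])/K[1,1]*z,z],-1)
    return c@R.from_quat(f['attitude']).as_matrix().T+np.array(f['xyz'])
E
python3 - <<'E'
from h import *
for n in ('side','top'):
    f=grab(n); cv2.imwrite(f'pics/{n}1.png',f['frame'][...,::-1]); print(n,f['xyz'],f['attitude'],f['K'][0])
print(robot.sense())
E
```

```text
side [ 0.37475013 -0.7446064   0.5977704 ] [ 0.88917539 -0.07986471  0.03497249 -0.44918335] [436.62879966   0.         328.29095704]
top [ 0.40029642 -0.05737153  1.03773941] [-0.6997466   0.71203121 -0.05086315  0.02791388] [435.07116448   0.         316.67554094]
{'clock': 0.1, 'qpos': array([-1.38731277e+00,  3.77995371e-01,  7.97625579e-02,  1.27438547e+00,
        3.02212553e-05,  1.46053756e+00]), 'joint_vel': array([-0.00026391,  0.00020933,  0.00395313, -0.00044013, -0.00121865,
        0.00015949]), 'joint_efforts': array([ 9.34957534e-04, -4.64693964e+01,  2.70582157e+01,  1.20042230e-02,
       -1.30758167e-04, -7.90557380e-06]), 'ee_pos': array([ 0.16646685, -0.55009718,  0.40385213]), 'ee_rot': array([ 9.89233396e-01,  1.46343627e-01, -1.82450714e-05, -9.10918662e-04]), 'contact_force': array([ 0.42007357,  0.12289998, -0.15129589]), 'wrist_torque': array([-0.06017895,  0.01590674, -0.06767235]), 'grip_width': 0.9984539525523791}
```

View pics/side1.png

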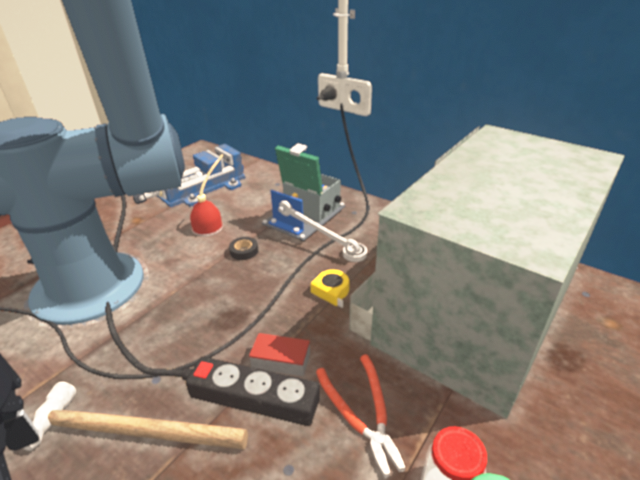

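View pics/top1.png

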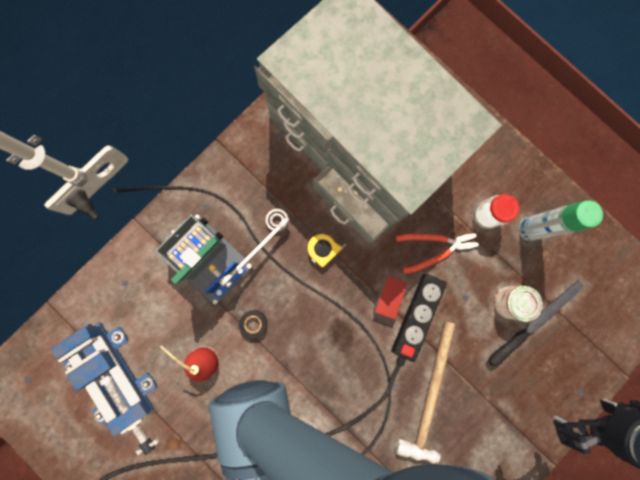

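Side view: the green lid stands open at about (298,168), the bracket is at (287,212) and the spanner runs to (354,250). Top view: box at (190,245), lid edge-on at (197,260), bracket at (230,280), spanner end at (277,218). Next I measure from depth.

Run:
```python
from h import *
f=dict(np.load('pics/top.npz'));P=pts(f)
im=f['frame'];hsv=cv2.cvtColor(im,cv2.COLOR_RGB2HSV)
crop=cv2.resize(im[200:320,140:300],None,fx=5,fy=5,interpolation=cv2.INTER_CUBIC);cv2.imwrite('pics/topc.png',crop[...,::-1])
win=np.zeros((480,640),bool);win[200:320,140:300]=1
for n,lo,hi in(('green',(60,80,30),(90,255,255)),('blue',(100,130,60),(125,255,255))):
    m=(cv2.inRange(hsv,lo,hi)>0)&win&(P[...,2]>.02)
    q=P[m];v,u=np.nonzero(m)
    print(n,m.sum());
    for a,b in((0.02,.08),(.08,.095),(.095,.115),(.115,.15),(.15,.2),(.2,.25)):
        s=q[(q[:,2]>a)&(q[:,2]<b)]
        if len(s)>5:
            r=cv2.minAreaRect((s[:,:2]*1000).astype(np.float32)); print(a,b,len(s),s.mean(0).round(4),r)
g=dict(np.load('pics/side.npz'));Q=pts(g);hs=cv2.cvtColor(g['frame'],cv2.COLOR_RGB2HSV)
w=np.zeros((480,640),bool);w[130:250,250:380]=1
for n,lo,hi in(('green',(60,80,30),(90,255,255)),('blue',(105,130,60),(125,255,255))):
    m=(cv2.inRange(hs,lo,hi)>0)&w&(g['range_z']>0);m=cv2.erode(m.astype(np.uint8),np.ones((3,3)))>0
    q=Q[m]; q=q[np.linalg.norm(q-np.median(q,0),axis=1)<.09]; c=q.mean(0);U,S,V=np.linalg.svd(q-c);print('side',n,len(q),c,V[2],S,q.min(0),q.max(0))
# box rim
b=P[win&(P[...,2]>.085)&(P[...,2]<.1)];print('rim',len(b),cv2.minAreaRect((b[:,:2]*1000).astype(np.float32)))
```

```text
green 315
0.115 0.15 13 [0.4939 0.1213 0.1393] ((482.2181396484375, 128.85586547851562), (10.915059089660645, 47.357032775878906), 62.94671630859375)
0.15 0.2 300 [0.4547 0.153  0.1842] ((455.7821044921875, 152.8332977294922), (11.240768432617188, 113.64276123046875), 45.55437088012695)
blue 296
0.02 0.08 167 [0.4357 0.14   0.0482] ((454.1527099609375, 151.6361846923828), (126.20084381103516, 86.69375610351562), 45.80748748779297)
0.08 0.095 37 [0.4305 0.1302 0.0869] ((459.8486022949219, 156.66659545898438), (108.03003692626953, 84.8934097290039), 46.11860656738281)
0.095 0.115 91 [0.4238 0.1194 0.1005] ((424.0179748535156, 119.700439453125), (5.093616485595703, 84.20214080810547), 45.94974899291992)
side green 1114 [0.4611971  0.14852108 0.14993145] [-0.68370176 -0.71644929 -0.13875271] [1.09269142 0.82009043 0.05848703] [0.41448154 0.10731565 0.10040105] [0.50159936 0.19267585 0.19080711]
side blue 298 [0.42219034 0.11644738 0.0574685 ] [-0.69599315 -0.71544843  0.06104987] [0.51311974 0.39506702 0.06211228] [0.39681181 0.08746013 0.02309354] [0.45331322 0.14546575 0.10062826]
rim 450 ((469.4486083984375, 167.9967498779297), (161.47850036621094, 110.40860748291016), 46.10194778442383)
```

View pics/topc.png

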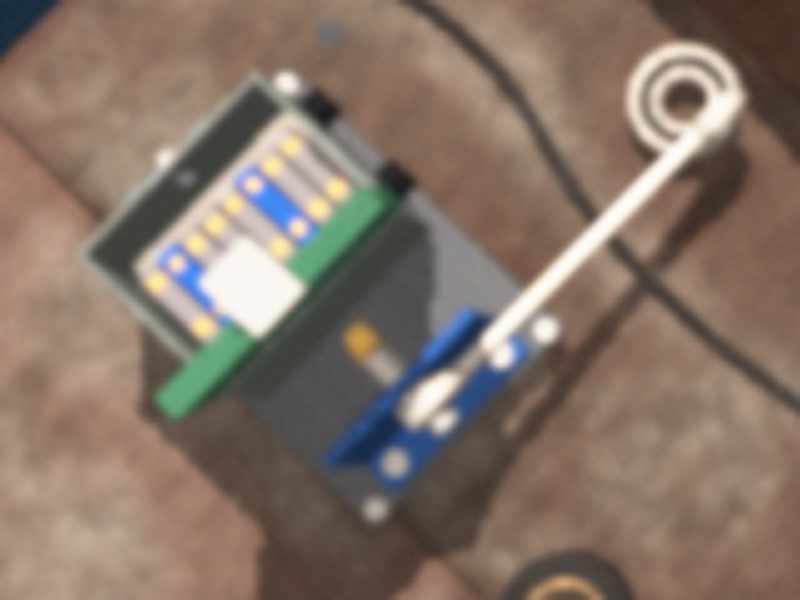

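Top crop: the box rim spans (80,250)–(395,190), the lid is edge-on from (170,410) to (390,195) with its white tongue at (255,285), the brass head is at (360,340), and the bracket top runs from (330,460) to (475,315). Next, the plug position, obstacle heights on the way, and the head.

Run:
```python
from h import *
P=pts(np.load('pics/top.npz'));Q=pts(np.load('pics/side.npz'))
B=np.array([.4435,.1398]);e=np.array([np.cos(np.radians(46)),np.sin(np.radians(46))]);n=np.array([-e[1],e[0]])
def box(X): d=X[...,:2]-B; return np.stack([d@e,d@n,X[...,2]],-1)
for uv in((212,268),(211,267),(213,269)): print('head',box(P[uv[1],uv[0]])*1000)
for v,u in((208,85),(215,92),(200,75),(190,100)): print('plug top',u,v,P[v,u],box(P[v,u])*1000)
for v,u in((93,328),(90,322),(95,345)): print('plug side',u,v,Q[v,u],box(Q[v,u])*1000)
A=np.concatenate([P[::1].reshape(-1,3),Q[150:].reshape(-1,3)]);A=A[(A[:,2]>.1)&(A[:,2]<.7)]
W=[(.167,-.55),(.36,-.3),(.42,-.05),(.436,.133)]
for a,b in zip(W,W[1:]):
  for t in np.linspace(0,1,5):
    p=np.array(a)*(1-t)+np.array(b)*t
    s=A[np.linalg.norm(A[:,:2]-p,axis=1)<.09]; print(p.round(3),len(s),s[:,2].max().round(3) if len(s) else 0)
# high points near box
X=box(A); 
for x in np.arange(0,.24,.03):
  print(x,[ (lambda s: round(float(s.max()),2) if len(s)>3 else 0)(X[(abs(X[:,0]-x)<.015)&(abs(X[:,1]-y)<.015),2]) for y in np.arange(-.12,.25,.03)])
```

```text
head [-1.07796098 -1.22821304 90.20688773]
head [ 2.30095294 -1.12615349 88.57186279]
head [-4.48718213 -1.35683897 92.07954209]
plug top 85 208 [0.54695137 0.32933433 0.25889959] [208.20294834  57.24491575 258.89959408]
plug top 92 215 [0.53477791 0.31839772 0.25506286] [191.87941058  58.40457134 255.06285743]
plug top 75 200 [0.56025716 0.34386818 0.26587614] [227.90070073  57.76960246 265.8761426 ]
plug top 100 190 [0.59601205 0.33765593 0.18664583] [248.26941888  27.73429345 186.64583115]
plug side 328 93 [0.55883725 0.32341676 0.2586376 ] [212.20283079  44.58424153 258.63760391]
plug side 322 90 [0.54577494 0.3343581  0.26344657] [210.99952755  61.58097434 263.44657236]
plug side 345 95 [0.60136592 0.32233743 0.25134916] [240.96932435  13.24191438 251.34915625]
[ 0.167 -0.55 ] 5890 0.431
[ 0.215 -0.488] 5480 0.431
[ 0.264 -0.425] 0 0
[ 0.312 -0.362] 0 0
[ 0.36 -0.3 ] 0 0
[ 0.36 -0.3 ] 0 0
[ 0.375 -0.238] 0 0
[ 0.39  -0.175] 0 0
[ 0.405 -0.112] 0 0
[ 0.42 -0.05] 0 0
[ 0.42 -0.05] 0 0
[ 0.424 -0.004] 0 0
[0.428 0.042] 106 0.106
[0.432 0.087] 1927 0.199
[0.436 0.133] 2266 0.199
0.0 [0, 0, 0.19, 0.19, 0.2, 0.19, 0.19, 0, 0, 0, 0, 0, 0]
0.03 [0, 0, 0.19, 0.19, 0.2, 0.19, 0.19, 0, 0, 0, 0, 0, 0]
0.06 [0, 0, 0, 0, 0, 0, 0, 0, 0, 0, 0, 0, 0]
0.09 [0, 0, 0, 0, 0, 0, 0, 0, 0, 0, 0, 0, 0]
0.12 [0, 0, 0, 0, 0, 0, 0, 0, 0, 0, 0, 0, 0]
0.15 [0, 0, 0, 0, 0, 0, 0, 0, 0, 0, 0, 0, 0]
0.18 [0, 0, 0, 0, 0, 0, 0.26, 0, 0, 0, 0, 0, 0]
0.21 [0, 0, 0, 0, 0.43, 0.43, 0.27, 0, 0, 0, 0, 0, 0]
```

{"api": "jog_arm", "payload": {
  "plan": [
    [[0.032,0.042,0,4.87,1],[0.032,0.042,0,4.87,1],[0.032,0.042,0,4.87,1],[0.032,0.042,0,4.87,1],[0.032,0.042,0,4.87,1],[0.032,0.042,0,4.87,1],[0.015,0.058,0,0,1],[0.015,0.058,0,0,1]]
  ]
}}

```text
clock: 1.1
ee_pos: [0.3888, -0.1806, 0.4044]
ee_rot: [0.92, 0.391, -0.0, -0.0]
contact_force: [0.7, -0.1, -0.4]
grip_width: 0.002
```

{"api": "jog_arm", "payload": {
  "plan": [
    [[0.008,0.06,0,0,1],[0.008,0.06,0,0,1],[0.009,0.06,0,0,1],[0.009,0.06,0,0,1],[0.009,0.06,0,0,1],[0,0.009,-0.027,0,1],[0,0,-0.027,0,1],[0,0,-0.027,0,1]]
  ]
}}

```text
clock: 2.1
ee_pos: [0.4312, 0.1271, 0.3226]
ee_rot: [0.92, 0.392, -0.0, -0.0]
contact_force: [0.1, -0.2, 0.7]
grip_width: -0.001
```

Run:
```python
from h import *
s=robot.sense();print(s['ee_pos'],np.degrees(2*np.arctan2(s['ee_rot'][1],s['ee_rot'][0])),s['qpos'])
f=grab('side');cv2.imwrite('pics/side2.png',cv2.resize(f['frame'][100:260,230:400],None,fx=4,fy=3.5,interpolation=cv2.INTER_CUBIC)[...,::-1])
```

```text
[0.43116478 0.12707229 0.32257092] 46.116934230630584 [ 1.45344777e-01  1.72772349e-01 -4.15035620e-01  9.83605000e-01
 -1.07007674e-04  2.48204512e+00]
```

View pics/side2.png

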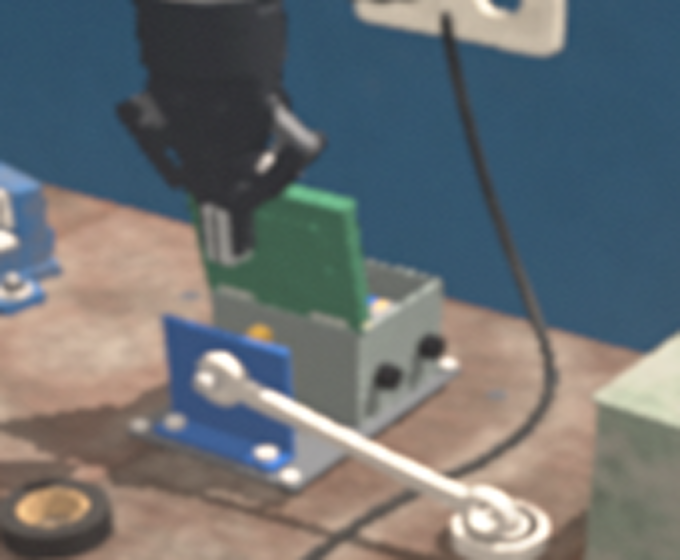

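The fingers are in front of the lid, with the tip at (230,255) in the crop, and the lid is untouched. I'll now swing it over.

{"api": "jog_arm", "payload": {
  "plan": [
    [[0.0116,0.012,0,0,1],[0.0111,0.0115,0,0,1],[0.0139,0.0144,0,0,1],[0.0143,0.0148,-0.005,0,1],[0.0138,0.0142,-0.0135,0,1],[0.0081,0.0083,-0.0145,0,1],[0.003,0.0031,-0.0095,0,1],[0.0,0.0,0,0,1]]
  ]
}}

```text
clock: 3.15
ee_pos: [0.5075, 0.2051, 0.2809]
ee_rot: [0.92, 0.391, -0.0, -0.0]
contact_force: [-0.4, -0.8, 0.3]
grip_width: 0.0
```

Run:
```python
from h import *
f=grab('side');cv2.imwrite('pics/side3.png',cv2.resize(f['frame'][100:260,230:400],None,fx=4,fy=3.5,interpolation=cv2.INTER_CUBIC)[...,::-1])
print(robot.sense()['contact_force'])
```

```text
[-1.1164816   0.33600727 -0.72062493]
```

View pics/side3.png

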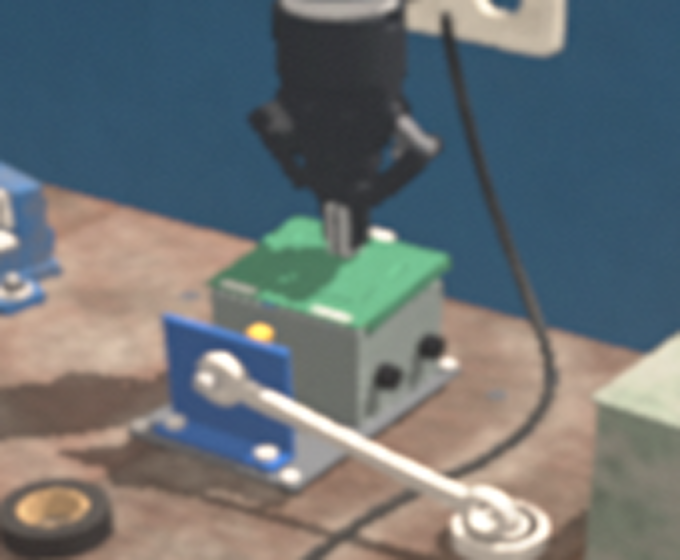

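The lid is nearly level, with the tip resting on it at (345,250). Now I press it past the catch.

{"api": "jog_arm", "payload": {
  "plan": [
    [[0.003,0.003,-0.002,0,1],[0.003,0.003,-0.002,0,1],[0,0,-0.002,0,1],[0,0,-0.002,0,1],[0,0,-0.002,0,1],[0,0,-0.002,0,1],[0,0,-0.001,0,1],[0,0,0,0,1]]
  ]
}}

```text
clock: 4.2
ee_pos: [0.5134, 0.211, 0.2711]
ee_rot: [0.92, 0.391, 0.001, 0.0]
contact_force: [-6.8, -2.4, 20.0]
grip_width: -0.001
```

{"api": "jog_arm", "payload": {
  "plan": [
    [[0,0,0.02,0,1],[0,0,0.03,0,1],[0,0,0.03,0,-1],[-0.0175,-0.0178,0,0,-1],[-0.0175,-0.0178,0,0,-1],[-0.0175,-0.0178,0,0,-1],[-0.0174,-0.0178,0,0,-1],[0,0,0,0,-1]]
  ]
}}

```text
clock: 5.2
ee_pos: [0.4426, 0.1392, 0.3482]
ee_rot: [0.921, 0.391, -0.0, -0.0]
contact_force: [-0.2, 0.2, 0.1]
grip_width: 1.003
```

Run:
```python
from h import *
s=robot.sense();print(s['ee_pos'],s['contact_force'])
f=grab('wrist');cv2.imwrite('pics/w1.png',f['frame'][...,::-1]);print(f['xyz'],f['attitude'])
g=grab('side');Q=pts(g);hs=cv2.cvtColor(g['frame'],cv2.COLOR_RGB2HSV)
m=(cv2.inRange(hs,(60,80,30),(90,255,255))>0);m[:130]=0;m[250:]=0;m[:,:250]=0;m[:,380:]=0
m=cv2.erode(m.astype(np.uint8),np.ones((3,3)))>0
q=Q[m];c=q.mean(0);V=np.linalg.svd(q-c)[2];print(len(q),c,V[2])
```

```text
[0.44260613 0.13917432 0.34816206] [-0.22940323  0.21825404  0.07588952]
[0.49926413 0.19721888 0.31672986] [ 0.91507359 -0.37000868 -0.06032837  0.14864184]
694 [0.49964163 0.18438547 0.10210178] [-0.20144612 -0.37383122 -0.90535611]
```

View pics/w1.png

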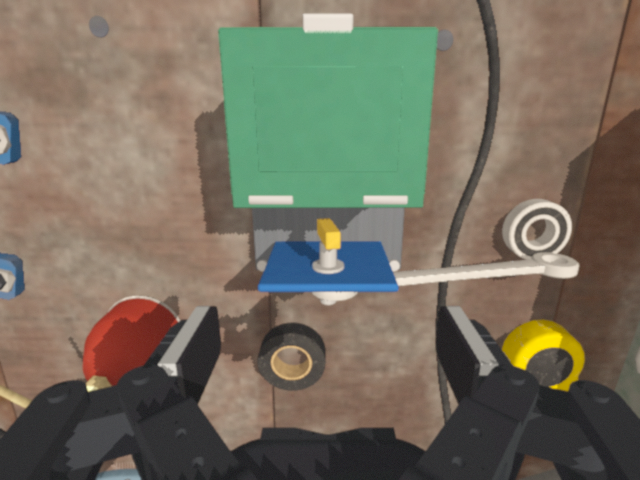

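Wrist view: the lid is shut, spanning (222,30)–(435,207), with the white tongue at (328,22). The gap is clear, the leaning brass head is at (328,233), the bracket top edge is at y≈288 from x 259 to 397, and the fingers straddle it. Next I measure lid level and head offset from this view.

Run:
```python
from h import *
f=dict(np.load('pics/wrist.npz'));P=pts(f);hs=cv2.cvtColor(f['frame'],cv2.COLOR_RGB2HSV)
T=np.array([.4426,.1392]);a=np.radians(46);e=np.array([np.cos(a),np.sin(a)]);n=np.array([-e[1],e[0]])
box=lambda X:np.c_[(X[...,:2]-T)@e,(X[...,:2]-T)@n,X[...,2]]*1000
def rep(nm,m):
    q=box(P[m&(f['range_z']>0)]);V=np.linalg.svd(q-q.mean(0),full_matrices=False)[2];print(nm,len(q),q.mean(0).round(1),'min',np.percentile(q,2,0).round(1),'max',np.percentile(q,98,0).round(1),V[2].round(3))
k=lambda r0,r1,c0,c1:(lambda w:(w.__setitem__((slice(r0,r1),slice(c0,c1)),1),w)[1])(np.zeros((480,640),bool).astype(np.uint8))>0
rep('lid',k(45,190,240,415)); rep('lid free',k(35,60,240,415)); rep('lid near',k(180,200,300,360))
br=cv2.inRange(hs,(15,120,90),(32,255,255))>0
rep('head',br&k(215,252,312,345)); 
h=br&k(215,252,312,345);q=box(P[h]);top=q[q[:,2]>q[:,2].max()-4];print('headtop',top.mean(0),top.min(0),top.max(0))
bl=cv2.inRange(hs,(100,130,60),(125,255,255))>0
rep('brk top',bl&k(285,292,250,405)); rep('washer',k(262,270,318,338))
```

```text
lid 25262 [75.4  0.  97.8] min [ 37.  -46.7  96.2] max [111.2  46.8  99.4] [-0.001 -0.    -1.   ]
lid free 4355 [111.3  -0.   97.3] min [105.6 -44.1  95.8] max [117.   44.2  98.8] [-0.007 -0.    -1.   ]
lid near 1196 [35.3 -1.4 97.4] min [ 29.6 -18.3  96.1] max [41.  15.4 98.6] [-0.008 -0.001  1.   ]
head 558 [ 2.4 -0.8 79.7] min [-4.9 -7.6 56.9] max [ 6.7  6.5 90.5] [-0.529  0.841  0.109]
headtop [ 81.09749996  -0.45746706 316.72985953] [ 81.09749996  -0.45746706 316.72985953] [ 81.09749996  -0.45746706 316.72985953]
brk top 864 [-27.3   0.8 100.3] min [-29.8 -42.4  98.9] max [-25.2  42.  101.6] [ 0.12   0.001 -0.993]
washer 160 [-21.7  -0.2  77.7] min [-23.1  -6.7  70.4] max [-19.    6.4  82.2] [1.    0.001 0.024]
```

{"api": "jog_arm", "payload": {
  "plan": [
    [[0.0004,0.0004,-0.02,0,-1],[0,0,-0.02,0,-1],[0,0,-0.02,0,-1],[0,0,-0.015,0,-1],[0,0,-0.015,0,-1],[0,0,-0.015,0,-1],[0,0,-0.012,0,-1],[0,0,0,0,-1]]
  ]
}}

```text
clock: 6.3
ee_pos: [0.4437, 0.1404, 0.2303]
ee_rot: [0.92, 0.391, -0.001, -0.0]
contact_force: [0.0, -0.4, -0.0]
grip_width: 1.0
```

{"api": "jog_arm", "payload": {
  "plan": [
    [[0,0,0,0,0.4],[0,0,0,0,0.7],[0,0,0,0,1],[0,0,0,0,1],[0,0,0,0,1],[0,0,0,0,1],[0,0,0,0,1],[0,0,0,0,1]]
  ]
}}

```text
clock: 7.3
ee_pos: [0.4438, 0.1404, 0.2316]
ee_rot: [0.92, 0.391, 0.0, -0.0]
contact_force: [-2.6, 2.1, 6.1]
grip_width: 0.105
```

Run:
```python
from h import *
s=robot.sense();print(s['ee_pos'],s['contact_force'],s['wrist_torque'],s['grip_width']*85)
f=grab('wrist');g=grab('side')
a=cv2.resize(f['frame'],(560,420));b=cv2.resize(g['frame'][130:260,240:380],(452,420),interpolation=cv2.INTER_CUBIC)
cv2.imwrite('pics/fin.png',cv2.resize(np.hstack([a,b]),(800,332))[...,::-1])
P=pts(f);m=np.zeros((480,640),bool)
hs=cv2.cvtColor(f['frame'],cv2.COLOR_RGB2HSV);m=cv2.inRange(hs,(60,80,30),(90,255,255))>0
m=cv2.erode(m.astype(np.uint8),np.ones((9,9)))>0
q=P[m&(f['range_z']>0)];print(len(q),q.mean(0),np.linalg.svd(q-q.mean(0),full_matrices=False)[2][2],np.percentile(q[:,2],[2,98]))
```

```text
[0.44376795 0.14035401 0.2315811 ] [-2.61024102  2.0579001   6.13558108] [ 0.5146073   0.50312563 -0.03787054] 8.94579471981871
120401 [0.49381155 0.19173201 0.0977993 ] [-0.00168063 -0.00170631  0.99999713] [0.09628016 0.09930748]
```

View pics/fin.png

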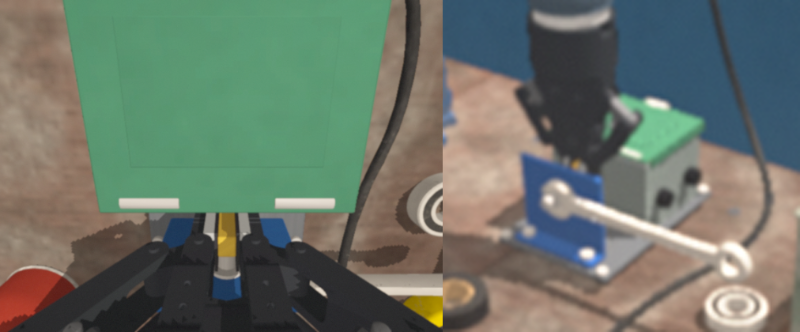

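The pads hold the brass head at (227,235), the lid is shut, and the spanner has lifted to end at (735,258). One numeric check that the spanner is level, then hand in.

Run:
```python
from h import *
T=np.array([.4435,.1398]);a=np.radians(46);e=np.array([np.cos(a),np.sin(a)]);n=np.array([-e[1],e[0]])
def sp(f):
    P=pts(f);X=(P[...,:2]-T)@e*1000;Y=(P[...,:2]-T)@n*1000;Z=P[...,2]*1000
    w=(X>-46)&(X<-32)&(Z>25)&(Z<110)
    r=[(y,np.median(Z[w&(abs(Y-y)<8)]).round(1)) for y in range(-50,-180,-20) if (w&(abs(Y-y)<8)).sum()>3]
    r=np.array(r);print(r.tolist(),'slope',np.polyfit(r[:,0],r[:,1],1)[0])
sp(np.load('pics/top.npz')); sp(grab('top')); sp(np.load('pics/side.npz'))
s=robot.sense();print(s['grip_width'],s['contact_force'],s['clock'])
```

```text
[[-50.0, 69.0], [-70.0, 65.1], [-90.0, 59.6], [-110.0, 56.6], [-130.0, 53.7], [-150.0, 49.9], [-170.0, 48.9]] slope 0.17250000000000013
[[-50.0, 79.2], [-70.0, 78.1], [-90.0, 78.1], [-110.0, 79.5], [-130.0, 78.6], [-150.0, 79.9], [-170.0, 81.9]] slope -0.0217857142857144
[[-50.0, 76.9], [-70.0, 77.8], [-90.0, 78.6], [-110.0, 78.0], [-130.0, 76.7], [-150.0, 76.9], [-170.0, 76.3]] slope 0.009821428571428622
0.1033142748157972 [-2.15791998  1.64387333  5.85491035] 7.45
```

The spanner is level to within 0.02 rad and the grip is steady.

```bash
python3 -c "
from rig import robot
print(robot.hand_in());print(robot.sense()['grip_width'])"
```

```text
the job is handed in; nothing more can be done
None
the job is handed in; nothing more can be done
```

The lid is shut and the brass bolt head is held upright between the fingertips. I handed the job in at about 7.5 s on the robot clock, with the grip still on.

- **Lid:** I swung it over with the closed fingertips and pressed it down with about 20 N. After I let go, it measured level, with its face at 98 mm, the shut height. I did not see the catch snap directly. The lid stayed shut in every later check.
- **Bolt head:** the gripper stopped at about 9 mm by its linear reading, against a 10 mm head, and stayed steady. The outside force on the tool was about 6 N.
- **Spanner:** it went from leaning at about 0.17 rad to level. The two cameras disagreed slightly on the final slope (−0.02 and +0.01 rad), which is within depth noise.
- **Disagreement:** one lid check from the side camera gave a tilted surface. I put that down to the colour mask picking up other things, since the wrist camera's depth showed the lid level both times.
- **Other items:** I moved nothing else on purpose, and saw nothing else shifted in the final pictures. I did not measure the bystanders' positions again.

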